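# Lay the cleaned vivarium kit back on its shadow tiles

## Task

The vivarium kit has been cleaned: put the red scraper, the tongs, the ceramic half-log and the frosted glass dish each back on the tile that shows its own outline, lying flat and covering the outline, with the scraper's blade and the tongs' jaws pointing the way the outline shows. Set the ceramic and the glass down gently, do not drop them, and leave the two little supplement tubs standing where they are between the tiles.

Things in the scene. Friction and masses are not known exactly. Their poses are not given: they have to be found in the camera images.
- scraper: Red plastic scraper lying flat, 150 mm long: handle 20 mm wide and 16 mm high, then a thin blade 62 mm wide, 4 mm thick. Origin: underside, mid-handle (grip here, across y). x points along it to the blade (blade edge at x = +95 mm, handle end at -55 mm), z up. About 60 g.
- tongs: Aluminium tongs, locked shut and rigid, lying flat: two arms side by side, 26 mm wide over both at the origin, 14 mm high; flat jaws 32 mm wide at one end, thin pull ring behind the hinge at the other. Origin: underside, on the midline (grip here, across y). x points along it to the jaws (jaw ends at x = +95 mm, hinge end at -55 mm, ring to -62 mm), z up. About 90 g.
- half_log: Brown ceramic half-log (arched tunnel, open at both ends and below) standing on its two long edges, 100 mm long (x), 64 mm wide (y), 46 mm high; side walls 6 mm thick, upright for the lowest 18 mm. Origin: centre of the footprint, at the underside. x along the tunnel, both ends alike. About 170 g. Grip across y over the outside.
- dish: Frosted glass dish, round, straight-sided, open on top: 66 mm outside diameter, 28 mm high, wall 4 mm. Origin: centre of the underside, z up. About 90 g. Grip across the outside.
- tile_scraper: Pale grey shadow tile fixed on the ledge, 170 (x) x 90 (y) x 5 mm, printed in charcoal with the scraper's outline (handle and wide blade). Origin: tile centre, at its UNDERSIDE (top at z = 5 mm). x points along the outline towards its blade. The scraper fits with its origin at tile x = -25 mm, y = 0 and its x along the tile's x.
- tile_tongs: Pale grey shadow tile fixed on the ledge, 170 (x) x 90 (y) x 5 mm, printed in charcoal with the tongs' outline (long and narrow, round ring end, wider jaw end). Origin: tile centre, at its UNDERSIDE (top at z = 5 mm). x points to the jaws of the outline. The tongs fit with their origin at tile x = -20 mm, y = 0 and their x along the tile's x.
- tile_log: Pale grey shadow tile fixed on the ledge, 170 (x) x 90 (y) x 5 mm, printed in charcoal with the half-log's footprint (a plain rectangle 104 x 68 mm with pale bark lines). Origin: tile centre, at its UNDERSIDE (top at z = 5 mm). The half-log fits when its origin is over the tile centre and its x along the tile's x, either way round.
- tile_dish: Pale grey shadow tile fixed on the ledge, 170 (x) x 90 (y) x 5 mm, printed in charcoal with the dish's outline (a round disc of 72 mm with a thin pale ring inside). Origin: tile centre, at its UNDERSIDE (top at z = 5 mm). The dish fits when it is centred on the tile; its turn does not matter.
- tub_calcium: Bystander: small white supplement tub with a white lid, standing between the tiles on one side, 36 mm diameter, 48 mm tall. Origin: centre of the underside. To be left where it is. (A spray bottle 0.2 m tall stands to one side beyond the tiles; a low round gauge, 52 mm wide and 15 mm high, lies between the two middle tiles.)
- tub_vitamin: Bystander: small cream supplement tub with a green lid, standing between the tiles on the other side, 36 mm diameter, 48 mm tall. Origin: centre of the underside. To be left where it is.
Mind the look-alikes: they are no part of the job. Leave any green, orange or turquoise look-alike of the tongs alone.

How it is judged (in metres and radians):
At the end, for the whole second after the job is handed in: Each of the four rests flat on the tile with its own outline, within 12 mm along and across, 4 mm in height, 0.12 rad of tilt; scraper, tongs and half-log turned within 0.21 rad of the outline, blade and jaws at the end shown; all released and at rest (x of scraper in the frame of tile_scraper between -0.037 and -0.013 m and y of scraper in the frame of tile_scraper between -0.012 and 0.012 m and z of scraper in the frame of tile_scraper between 0.002 and 0.009 m and angle between each of scraper, tongs, half_log, dish's own z axis and vertical below 0.12 rad and angle between the x axis of scraper and the x axis of tile_scraper, either way round below 0.21 rad and x of tile_scraper in the frame of scraper above 0.004 m and linear speed of each of scraper, tongs, half_log, dish below 0.02 m/s and angular speed of each of scraper, tongs, half_log, dish below 0.2 rad/s and x of tongs in the frame of tile_tongs between -0.032 and -0.008 m and y of tongs in the frame of tile_tongs between -0.012 and 0.012 m and z of tongs in the frame of tile_tongs between 0.002 and 0.009 m and angle between the x axis of tongs and the x axis of tile_tongs, either way round below 0.21 rad and x of tile_tongs in the frame of tongs above 0.004 m and x of half_log in the frame of tile_log between -0.012 and 0.012 m and y of half_log in the frame of tile_log between -0.012 and 0.012 m and z of half_log in the frame of tile_log between 0.002 and 0.009 m and angle between the x axis of half_log and the x axis of tile_log, either way round below 0.21 rad and x of dish in the frame of tile_dish between -0.012 and 0.012 m and y of dish in the frame of tile_dish between -0.012 and 0.012 m and z of dish in the frame of tile_dish between 0.002 and 0.009 m); the robot touches nothing.
It fails at once if the half-log is dropped or slammed down (moving faster than 0.45 m/s within 2 cm of the ledge) (height (world z) of half_log below 0.02 m and linear speed of half_log above 0.45 m/s).
It fails at once if the dish is dropped or slammed down (moving faster than 0.45 m/s within 2 cm of the ledge) (height (world z) of dish below 0.02 m and linear speed of dish above 0.45 m/s).
It fails at once if the tub calcium is pushed more than 3 cm or tipped over (distance of tub_calcium from where it was at the start of the episode above 0.03 m or angle between tub_calcium's own z axis and vertical above 0.35 rad).
It fails at once if the tub vitamin is pushed more than 3 cm or tipped over (distance of tub_vitamin from where it was at the start of the episode above 0.03 m or angle between tub_vitamin's own z axis and vertical above 0.35 rad).
It also fails if it takes over 112 s, if anything falls off the work surface, if the arm or the gripper's body presses on something with over 40 N, if the wrist force passes 120 N, or if a joint passes its speed limit or range.

## Robot

A 6-joint arm with a two-finger parallel gripper is mounted at the origin on the work surface. World frame = base frame: x ahead of the robot, y to its left, z up, the work surface at z = 0. Lengths are in mm, angles in rad, forces in N, time in s.
With the tool pointing down it reaches from about 325 to 875 mm from the base axis. Payload 4.4 kg.
Tool frame: the origin (TCP) lies on the centre line of the jaws, within the pads' length; the fingertips stand 17 mm ahead of it and the grasp point (between the pads) lies 2 mm behind it (tip_reach is the distance from the TCP to the fingertips, in mm); z points along the fingers, y is the line along which they close (so a half turn about z gives the same grasp; the last joint's range is limited). The gripper opens to 85 mm and grips with 20 to 120 N. Pads are 22 mm wide; open, the fingers measure 114 mm over their backs; the gripper's body (76 mm by 85 mm) begins 54 mm behind the grasp point. The pads swing forward as they close: fully open they stand 13 mm farther back than shut.
Start: joints at [-1.423, 0.207, 1.542, -0, 1.393, -0.15], TCP at [168.703, -549.697, 248.282] pointing down, gripper open.
Joint ranges: [-2.73, 2.73], [-0.86, 2.22], [0.23, 2.46], [-1.11, 4.25], [0.08, 2.63], [-2.82, 2.82]. Speed limits (rad/s): [2.79, 2.79, 3.14, 3.14, 3.14, 3.14].

## Interface

Orientations are given as [roll, pitch, yaw] about the fixed x, y, z axes, in that order (R = Rz(yaw) Ry(pitch) Rx(roll)).
In Python, from rig import * gives the robot as it stands.
- The arm moves only by the tool move_tool, called after "Emit:" as name(argument=value, ...), one argument or row to a line, values as JSON. Schema: {"type":"object","properties":{"ticks":{"type":"array","items":{"type":"array","items":{"type":"array","items":{"type":"number"},"minItems":5,"maxItems":5},"minItems":1,"maxItems":12},"minItems":1,"maxItems":1},"grip_n":{"type":"number"},"only":{"type":"string"},"quiet":{"type":"boolean"},"lines":{"type":"string"}},"required":["ticks"],"additionalProperties":false}. ticks is a list that holds a single list of rows (three levels of brackets), with 1 to 12 rows, each of 5 numbers: the opening from 0.0 (shut) to 1.0 (fully open), then dx, dy, dz in fractions of the full range, 1 being 800 mm, then a turn about the tool's z in fractions of the full range, 1 being pi rad; each row is the pose to reach, as a shift and turn from the pose commanded when the call began, along the tool's axes at that moment; what a row does not reach only later rows make up. A row lasts 1/12 s, in which the tool goes at most 41.7 mm and 0.125 rad, less where a joint would pass 70% of its speed; a pose out of reach is approached as far as the arm can. The fingers move at their own pace and stop on an object; grip_n is the grip in N (left out, the last holds). Time passes only in rows, so rows that do not move let the fingers close. The tool returns the time, the measured TCP pose, the force, the opening and the grip force at its end. only (a regular expression) keeps the lines of the reply that match it, lines (a string "A,B") keeps lines A to B, and quiet returns only ok. No shift or turn number may pass 1 either way. Input that does not fit is refused with a message, and nothing moves.
- observe(): the state, without advancing time (a new reading comes with each control period).
- snapshot(name): name is "scene" or "side" or "wrist"; returns the picture (480x640x3 uint8, red, green, blue); there is no depth.
- calibration(name): a dict with "fx", "fy", "cx", "cy" (pixels), "world_to_cam" (4x4, takes a point from world to camera coordinates); the wrist camera has in their place "T_tool_cam" (4x4, takes a point from camera to tool coordinates, whose origin is the TCP and whose axes are the flange's). Camera axes: x right, y up, looking along -z (the intrinsics and any distortion apply to the point x, -y, -z); pixel columns grow to the right and rows downward; lengths in mm; the calibration is good to about 2 mm. A picture is of the moment at which its call begins: read the wrist's pose just before it. calibration takes no time and is no camera call.
- hand_in(): hands the job in; it is judged then, once.
The state is a dict: "t": time; "joint_pos": joint angles; "qvel": joint speeds; "joint_efforts": joint torques, N m; "eef_pos": TCP position; "eef_rot": TCP orientation; "force": force on the tool from outside, world axes, zero at the start; "ft_torque": the same for the moment, N m; "gripper_width": opening from 0.0 (shut) to 1.0 (fully open); "grip_force": force on a finger pad.
Only numpy, scipy, OpenCV 4.12 (cv2) and the standard library are available. Lean on these libraries where they do the work, as an engineer would, in place of code of your own. Each camera call takes 0.05 s, during which the arm holds its last target. There are 200 camera calls.

## Working session

There is one attempt and no reset: what is moved stays moved. The work goes in short steps, Python scripts to look and compute and a tool call to move; the robot and the scene stay as the last step left them, time stands still between calls to the robot, and variables do not carry over. Pictures are saved under pics/ and viewed, at most 15 in all, crops included, and the job is handed in when it is done.

```bash
mkdir -p pics; python3 - <<'E'
from rig import *
import cv2
o=observe();print(o)
for n in("scene","side","wrist"):
    im=snapshot(n);cv2.imwrite(f"pics/{n}0.png",im[...,::-1])
    c=calibration(n);print(n,{k:(v if not hasattr(v,'tolist') else v.tolist()) for k,v in c.items()})
E
```

```text
{'t': 0.0, 'joint_pos': array([-1.42352154e+00,  2.07464141e-01,  1.54297005e+00,  5.32990919e-06,
        1.39347356e+00, -1.50466524e-01]), 'qvel': array([ 0.00115474,  0.00056422, -0.00010081,  0.00014266,  0.00153485,
       -0.00080185]), 'joint_efforts': array([-1.55796486e-03, -3.83041513e+01, -2.91594529e+01, -3.12441825e-04,
        1.06334194e-02,  1.31852400e-05]), 'eef_pos': array([ 168.58551029, -548.97993929,  247.09300479]), 'eef_rot': array([-3.13930450e+00, -3.52216460e-04,  2.97739961e-01]), 'force': array([-0.16157893, -0.39210473,  0.18783227]), 'ft_torque': array([ 0.02984145, -0.04159864, -0.03976632]), 'grip_force': 0.0, 'gripper_width': 0.9995846929100317}
scene {'fx': 450.7893717259321, 'fy': 450.7893717259321, 'cx': 317.28791635242396, 'cy': 238.6576197053848, 'world_to_cam': [[0.10390896346249169, 0.9945339485542899, 0.010254388580697566, -155.84163363927354], [-0.7603485333487419, 0.07278645317608176, 0.6454240776950169, 301.2297239749749], [0.6411497759077575, -0.07486225622474536, 0.7637555940524254, -1373.2635296765368], [0.0, 0.0, 0.0, 1.0]]}
side {'fx': 582.2620428289451, 'fy': 582.2620428289451, 'cx': 313.1096075162336, 'cy': 226.52383740590957, 'world_to_cam': [[-0.7780335135639322, -0.6282207580673167, 0.0015908817329891147, 415.87760608145487], [0.4016315430922877, -0.4954587933021743, 0.7702030172187467, -165.53429581575628], [-0.48306930699918244, 0.5998827079295411, 0.6377968182442201, -1574.7253866474725], [0.0, 0.0, 0.0, 1.0]]}
wrist {'fx': 406.6911246270358, 'fy': 406.6911246270358, 'cx': 319.3386118966789, 'cy': 239.84361900235564, 'T_tool_cam': [[0.0015285406510528727, 0.9659970324639996, 0.25854863533622235, 66.16701559674418], [0.9999987726051494, -0.0013876205432414245, -0.0007275282955103622, -0.048671232508623596], [-0.0003440227766769883, 0.25854943005153336, -0.9659979678386258, -126.21862151268132], [0.0, 0.0, 0.0, 1.0]]}
```

View pics/scene0.png

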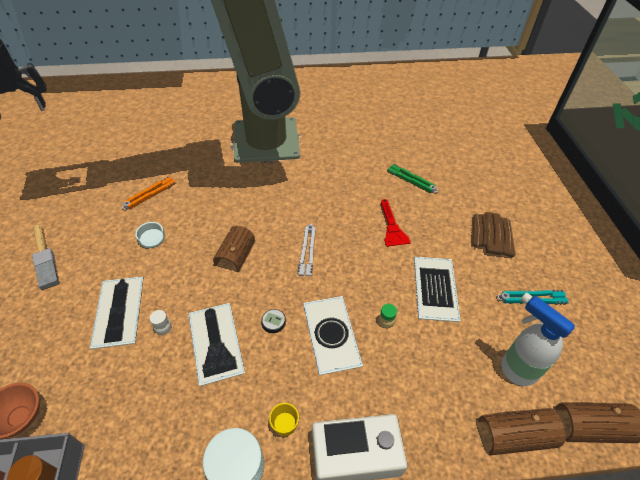

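View pics/side0.png

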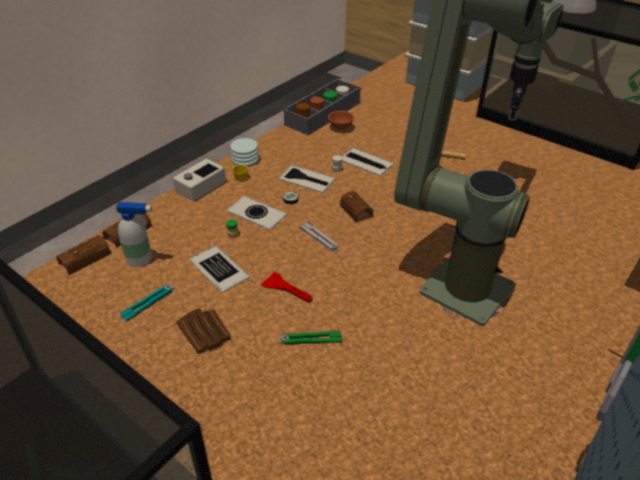

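View pics/wrist0.png

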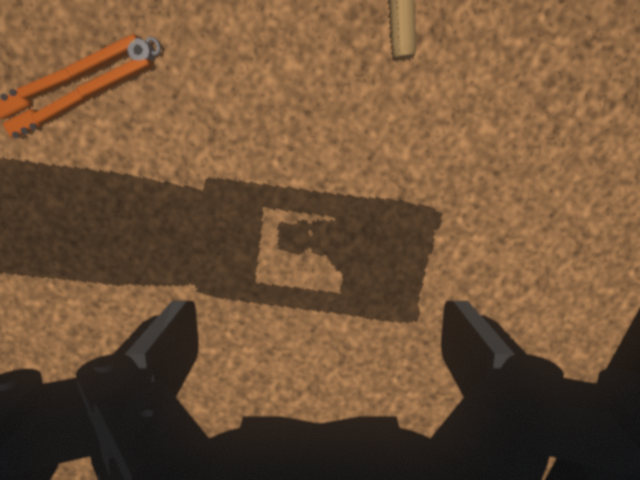

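The scene picture shows the tongs tile (117,312), scraper tile (217,343), dish tile (332,333) and log tile (437,288). The silver tongs are at (307,250), the red scraper at (394,225), the half-log at (235,248) and the dish at (150,235). The tubs are at (160,321) and (388,315). The orange, green and turquoise tongs are look-alikes, as is the flat bark piece at (492,233).

```bash
cat > h.py <<'E'
from rig import *
import cv2, numpy as np
from scipy.spatial.transform import Rotation as Ro
def cam(name,o=None):
    c=calibration(name)
    if name=="wrist":
        T=np.eye(4);T[:3,:3]=Ro.from_euler('xyz',o['eef_rot']).as_matrix();T[:3,3]=o['eef_pos']
        return c,T@np.array(c['T_tool_cam'])
    return c,np.linalg.inv(np.array(c['world_to_cam']))
def ray(c,M,px,z):
    px=np.atleast_2d(np.asarray(px,float))
    d=np.c_[(px[:,0]-c['cx'])/c['fx'],-(px[:,1]-c['cy'])/c['fy'],-np.ones(len(px))]@M[:3,:3].T
    p=M[:3,3];return p+d*((z-p[2])/d[:,2])[:,None]
def fit(c,M,cnt,z):
    w=ray(c,M,cnt.reshape(-1,2),z)[:,:2].astype(np.float32)
    (x,y),(a,b),t=cv2.minAreaRect(w)
    t=np.radians(t)
    if a<b:a,b,t=b,a,t+np.pi/2
    t=(t+np.pi/2)%np.pi-np.pi/2
    return [round(float(v),3) for v in (x,y,a,b,t)]
def blobs(mask,amin):
    cs,_=cv2.findContours(mask.astype(np.uint8),cv2.RETR_EXTERNAL,cv2.CHAIN_APPROX_NONE)
    return [k for k in cs if cv2.contourArea(k)>amin]
def shot(name,save=None):
    o=observe();im=snapshot(name)
    if save:cv2.imwrite(f"pics/{save}.png",im[...,::-1])
    return (im,)+cam(name,o)
def go(x,y,z,yaw):
    "shift in the tool's axes to put TCP at a world pose"
    o=observe();R=Ro.from_euler('xyz',o['eef_rot']).as_matrix()
    d=R.T@(np.array([x,y,z])-o['eef_pos'])
    t=-(yaw-o['eef_rot'][2]); t=(t+np.pi/2)%np.pi-np.pi/2
    print('shift',d.round(1),'turn',round(t,3),'yaw now',o['eef_rot'][2].round(3))
E
python3 - <<'E'
from h import *
im=cv2.imread("pics/scene0.png")[...,::-1];c,M=cam("scene")
hsv=cv2.cvtColor(np.ascontiguousarray(im),cv2.COLOR_RGB2HSV);h,s,v=hsv[...,0],hsv[...,1],hsv[...,2]
for n,m,z in(("tile",(s<50)&(v>150),5),("red",(h<6)&(s>200)&(v>120),2)):
    for k in blobs(m,150):
        x,y,w,hh=cv2.boundingRect(k)
        print(n,(x+w//2,y+hh//2),cv2.contourArea(k),fit(c,M,k,z))
for n,p,z in(("tongs ring/jaw",[(310,228),(305,272)],7),("log",[(235,243)],46),("dish",[(150,233)],20),("scr end/blade",[(384,202),(397,242)],8),("tubs",[(159,315),(388,309)],48),("gauge",[(273,320)],10)):
    print(n,ray(c,M,p,z).round(0).tolist())
big=np.hstack([cv2.resize(im[y:y+150,x:x+200],None,fx=4,fy=4)[:, :800][:600] for x,y in((80,215),)])
cv2.imwrite("pics/crop1.png",big[...,::-1])
E
```

```text
tile (232, 454) 2477.5 [887.754, -85.898, 102.02, 83.831, 1.469]
tile (360, 446) 4765.0 [896.659, 136.733, 157.354, 93.887, -1.568]
tile (548, 346) 352.5 [747.278, 561.561, 60.816, 48.334, 1.385]
tile (273, 319) 297.5 [626.355, -4.467, 44.488, 43.039, -0.055]
tile (158, 317) 152.5 [596.153, -250.812, 33.124, 31.423, 0.11]
tile (217, 344) 1823.0 [667.617, -125.873, 169.583, 89.722, 0.199]
tile (333, 335) 2983.5 [671.491, 115.703, 169.311, 89.831, 0.106]
tile (116, 313) 1708.5 [571.603, -338.497, 169.087, 89.829, 0.045]
tile (437, 289) 2330.5 [579.747, 366.817, 169.528, 89.737, -0.183]
tile (42, 257) 174.5 [403.537, -543.534, 38.515, 37.185, -1.13]
tile (307, 249) 238.0 [437.785, 86.006, 156.409, 29.468, -0.158]
tile (149, 234) 502.5 [355.689, -301.767, 81.767, 65.321, 0.114]
tile (134, 67) 1662.5 [-462.758, -460.138, 707.61, 69.43, -1.571]
tile (386, 56) 1533.0 [-463.467, 475.407, 733.323, 69.231, -1.57]
tile (499, 51) 152.5 [-464.237, 897.424, 93.634, 68.918, 1.565]
tile (590, 9) 244.0 [-795.412, 1486.848, 172.741, 129.056, -0.079]
red (396, 223) 499.0 [366.854, 304.392, 159.451, 61.995, 0.075]
tongs ring/jaw [[376.0, 99.0, 7.0], [511.0, 75.0, 7.0]]
log [[441.0, -82.0, 46.0]]
dish [[367.0, -293.0, 20.0]]
scr end/blade [[304.0, 303.0, 8.0], [443.0, 307.0, 8.0]]
tubs [[620.0, -234.0, 48.0], [652.0, 236.0, 48.0]]
gauge [[632.0, -4.0, 10.0]]
```

View pics/crop1.png

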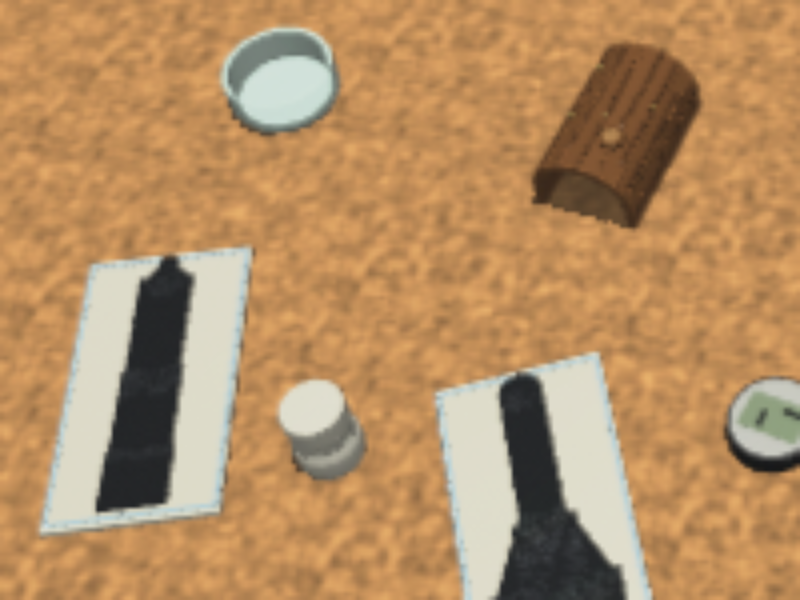

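The crop shows the tongs outline with its ring end towards the robot (170,262) and its jaws away (130,505). The scraper outline has its handle end at (520,380) and its blade pointing away. All four tile fits came out at about 169.5 x 90 mm, so they can be trusted. First I'll hover over the dish.

The rows are not in the units I measure in: shifts go in shares of 800 mm and turns go in shares of pi rad. I convert before sending: 258 mm / 800 = 0.3225, -185 mm / 800 = -0.2313, 0.298 rad / 3.1416 = 0.0949.

Emit:
move_tool(
  ticks=[
    [[1, 0.3225, -0.2313, 0, 0.0949], [1, 0.3225, -0.2313, 0, 0.0949], [1, 0.3225, -0.2313, 0, 0.0949], [1, 0.3225, -0.2313, 0, 0.0949], [1, 0.3225, -0.2313, 0, 0.0949], [1, 0.3225, -0.2313, 0, 0.0949], [1, 0.3225, -0.2313, 0, 0.0949], [1, 0.3225, -0.2313, 0, 0.0949], [1, 0.3225, -0.2313, 0, 0.0949], [1, 0.3225, -0.2313, 0, 0.0949], [1, 0.3225, -0.2313, 0, 0.0949], [1, 0.3225, -0.2313, 0, 0.0949]],
  ],
  grip_n=30,
)

```text
t: 1.15
eef_pos: [360.5, -298.0, 248.2]
eef_rot: [3.141, 0.0, -0.002]
force: [0.1, -0.7, -0.1]
gripper_width: 0.999
grip_force: 0.0
```

```bash
python3 - <<'E'
from h import *
im,c,M=shot("wrist","w1")
E
```

```text
(no output)
```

View pics/w1.png

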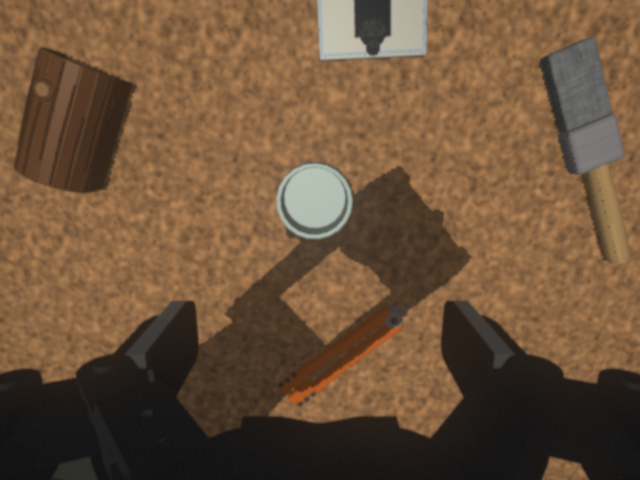

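The wrist view shows the dish rim centred near (314,200) with a radius of about 38 px, the log at upper left (75,120) and the tongs tile at the top (373,20).

```bash
python3 - <<'E'
from h import *
im=cv2.imread("pics/w1.png")[...,::-1];c,M=cam("wrist",observe())
hsv=cv2.cvtColor(np.ascontiguousarray(im),cv2.COLOR_RGB2HSV);h,s,v=hsv[...,0],hsv[...,1],hsv[...,2]
m=(h>60)&(h<110)&(s<110)&(v>90); m[:, :250]=0;m[:120]=0;m[260:]=0;m[:,380:]=0
for k in blobs(m,100):
    w=ray(c,M,k.reshape(-1,2),28)[:,:2].astype(np.float32);(x,y),r=cv2.minEnclosingCircle(w);print(cv2.boundingRect(k),x,y,r,fit(c,M,k,28))
    go(x,y,80,0);go(x,y,17,0)
E
```

```bash
python3 - <<'E'
from h import *
im=cv2.imread("pics/w1.png")[...,::-1];c,M=cam("wrist",observe())
hsv=cv2.cvtColor(np.ascontiguousarray(im),cv2.COLOR_RGB2HSV)
print(hsv[200,270:360:6].tolist())
m=(hsv[...,1]<75)&(hsv[...,2]>100); m[:, :250]=0;m[:120]=0;m[260:]=0;m[:,380:]=0
for k in blobs(m,100):
    w=ray(c,M,k.reshape(-1,2),28)[:,:2].astype(np.float32);(x,y),r=cv2.minEnclosingCircle(w);print(cv2.boundingRect(k),x,y,r,fit(c,M,k,28))
    go(x,y,80,0);go(x,y,17,0)
E
```

```text
[[14, 122, 128], [18, 54, 160], [34, 21, 86], [55, 16, 192], [55, 16, 191], [58, 16, 192], [58, 16, 192], [58, 16, 192], [60, 15, 191], [58, 16, 191], [60, 15, 191], [58, 16, 190], [60, 16, 189], [57, 17, 152], [15, 86, 77]]
(276, 162, 77, 78) 368.11669921875 -293.2532043457031 33.82478713989258 [367.954, -293.522, 66.825, 65.577, -0.001]
shift [  7.8  -5.  168.2] turn -0.002 yaw now -0.002
shift [  7.8  -5.  231.2] turn -0.002 yaw now -0.002
```

Converted, 230 mm / 800 = 0.2875, 215 mm / 800 = 0.2688.

Emit:
move_tool(
  ticks=[
    [[1, 0.01, -0.0063, 0.05, 0], [1, 0.01, -0.0063, 0.1, 0], [1, 0.01, -0.0063, 0.15, 0], [1, 0.01, -0.0063, 0.2, 0], [1, 0.01, -0.0063, 0.2438, 0], [1, 0.01, -0.0063, 0.2688, 0], [1, 0.01, -0.0063, 0.2875, 0], [1, 0.01, -0.0063, 0.2875, 0], [0, 0.01, -0.0063, 0.2875, 0], [0, 0.01, -0.0063, 0.2875, 0], [0, 0.01, -0.0063, 0.2875, 0], [0, 0.01, -0.0063, 0.2875, 0]],
  ],
  grip_n=30,
)

```text
t: 2.2
eef_pos: [369.9, -293.4, 19.8]
eef_rot: [3.139, -0.002, -0.001]
force: [-0.0, -0.7, -1.1]
gripper_width: 0.76
grip_force: 33.3
```

Emit:
move_tool(
  ticks=[
    [[0, 0, 0, 0, 0], [0, 0, 0, 0, 0], [0, 0, 0, -0.0125, 0], [0, 0, 0, -0.05, 0], [0, 0, 0, -0.0875, 0], [0, 0, 0, -0.0875, 0]],
  ],
)

```text
t: 2.7
eef_pos: [372.3, -295.4, 94.2]
eef_rot: [3.133, -0.008, 0.0]
force: [1.8, -0.7, -0.2]
gripper_width: 0.767
grip_force: 33.9
```

```bash
python3 - <<'E'
from h import *
go(671.5,115.7,100,0)
E
```

```text
shift [ 299.3 -411.    -7. ] turn 0.0 yaw now 0.0
```

Converted, -394 mm / 800 = -0.4925, -363 mm / 800 = -0.4538.

Emit:
move_tool(
  ticks=[
    [[0, 0.03, -0.0413, -0.0188, 0], [0, 0.06, -0.0825, -0.025, 0], [0, 0.09, -0.1238, -0.025, 0], [0, 0.12, -0.165, -0.025, 0], [0, 0.15, -0.2063, -0.025, 0], [0, 0.18, -0.2475, -0.025, 0], [0, 0.21, -0.2888, -0.025, 0], [0, 0.24, -0.33, -0.025, 0], [0, 0.27, -0.3713, -0.025, 0], [0, 0.3, -0.4125, -0.025, 0], [0, 0.33, -0.4538, -0.025, 0], [0, 0.3575, -0.4925, -0.025, 0]],
  ],
)

```text
t: 3.7
eef_pos: [655.7, 104.2, 108.2]
eef_rot: [-3.141, 0.0, 0.001]
force: [-0.1, -0.4, -0.7]
gripper_width: 0.761
grip_force: 34.0
```

Emit:
move_tool(
  ticks=[
    [[0, 0.0163, -0.0213, 0, 0], [0, 0.0163, -0.0213, 0, 0], [0, 0.0163, -0.0213, 0, 0]],
  ],
)

```text
t: 3.95
eef_pos: [667.9, 120.2, 107.8]
eef_rot: [3.141, 0.001, 0.002]
force: [-0.3, -0.5, -1.4]
gripper_width: 0.762
grip_force: 34.0
```

```bash
python3 - <<'E'
from h import *
go(671.5,115.7,100,0)
im,c,M=shot("wrist","w2")
E
```

```text
shift [3.6 4.5 7.8] turn 0.002 yaw now 0.002
```

View pics/w2.png

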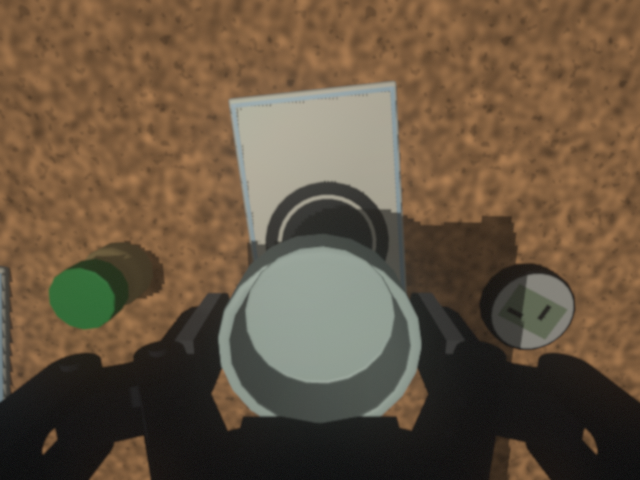

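The dish is held, with its rim centred around (320,328). The tile's far corners are at (231,100) and (396,84). The tub at (88,295) and the gauge at (528,307) are clear.

```bash
python3 - <<'E'
from h import *
o=observe();c,M=cam("wrist",o)
print('rim',ray(c,M,[(219,330),(420,330),(320,235)],116).round(1).tolist())
w=ray(c,M,[(231,100),(396,84)],5)[:,:2];e=w[0]-w[1];e/=np.linalg.norm(e);n=np.array([e[1],-e[0]]);
print(w.round(1).tolist(),'centre',w.mean(0)-n*85 if n[0]>0 else w.mean(0)+n*85, 'yaw',np.arctan2(-e[0],e[1]))
E
```

```text
rim [[672.1, 151.1, 116.0], [672.2, 87.0, 116.0], [703.4, 119.0, 116.0]]
[[749.1, 166.3], [757.4, 78.8]] centre [668.61383909 114.58134867] yaw 0.09360525226495185
```

Converted, 83 mm / 800 = 0.1038, 82 mm / 800 = 0.1025.

Emit:
move_tool(
  ticks=[
    [[0, -0.0013, 0.005, 0.025, 0], [0, -0.0013, 0.005, 0.05, 0], [0, -0.0013, 0.005, 0.0688, 0], [0, -0.0013, 0.005, 0.0813, 0], [0, -0.0013, 0.005, 0.0913, 0], [0, -0.0013, 0.005, 0.0975, 0], [0, -0.0013, 0.005, 0.1013, 0], [0, -0.0013, 0.005, 0.1025, 0], [0, -0.0013, 0.005, 0.1038, 0], [0, -0.0013, 0.005, 0.1038, 0]],
  ],
)

```text
t: 4.83
eef_pos: [667.8, 114.9, 26.0]
eef_rot: [-3.142, -0.001, -0.0]
force: [-0.4, 1.1, -0.9]
gripper_width: 0.761
grip_force: 34.0
```

Converted, 1.5 mm / 800 = 0.0019, 1 mm / 800 = 0.0013.

Emit:
move_tool(
  ticks=[
    [[0, 0, 0, 0.0013, 0], [0, 0, 0, 0.0019, 0], [0, 0, 0, 0.0019, 0]],
  ],
)

```text
t: 5.08
eef_pos: [667.7, 114.9, 24.6]
eef_rot: [-3.142, -0.001, -0.0]
force: [-0.4, 0.5, 1.3]
gripper_width: 0.764
grip_force: 34.1
```

Emit:
move_tool(
  ticks=[
    [[0.9, 0, 0, 0.0013, 0], [1, 0, 0, 0.0013, 0], [1, 0, 0, 0.0013, 0], [1, 0, 0, 0.0013, 0], [1, 0, 0, -0.0125, 0], [1, 0, 0, -0.0625, 0], [1, 0, 0, -0.1125, 0], [1, 0, 0, -0.1625, 0], [1, 0, 0, -0.2125, 0], [1, 0, 0, -0.2625, 0], [1, 0, 0, -0.2813, 0], [1, 0, 0, -0.2813, 0]],
  ],
)

```text
t: 6.08
eef_pos: [670.7, 115.0, 257.9]
eef_rot: [-3.141, -0.014, -0.0]
force: [-0.5, -0.0, 0.5]
gripper_width: 0.999
grip_force: 0.0
```

```bash
python3 - <<'E'
from h import *
o=observe();c,M=cam("wrist",o);im,c,M=shot("wrist","w3")
hsv=cv2.cvtColor(im,cv2.COLOR_RGB2HSV)
m=(hsv[...,0]>40)&(hsv[...,0]<110)&(hsv[...,1]<60)&(hsv[...,2]>90);m[320:]=0
for k in blobs(m,1000):
    w=ray(c,M,k.reshape(-1,2),33)[:,:2].astype(np.float32);print(cv2.minEnclosingCircle(w),cv2.boundingRect(k))
m=(hsv[...,1]<60)&(hsv[...,2]>100);m[320:]=0
for k in blobs(m,4000): print(fit(c,M,k,5))
go(470,-90,250,-0.3);
E
```

```text
((666.4522094726562, 114.90664672851562), 33.302310943603516) (283, 180, 75, 74)
[605.402, 362.144, 117.597, 89.728, -0.187]
[667.359, -125.358, 169.542, 90.744, 0.197]
[671.043, 116.287, 169.384, 90.013, 0.106]
shift [-199.   205.     2.2] turn 0.3 yaw now -0.0
```

The dish sits about 5 mm from the tile centre, within tolerance. Next is the scraper.

Converted, -300 mm / 800 = -0.375, -185 mm / 800 = -0.2313.

Emit:
move_tool(
  ticks=[
    [[1, -0.375, -0.2313, 0, 0], [1, -0.375, -0.2313, 0, 0], [1, -0.375, -0.2313, 0, 0], [1, -0.375, -0.2313, 0, 0], [1, -0.375, -0.2313, 0, 0], [1, -0.375, -0.2313, 0, 0], [1, -0.375, -0.2313, 0, 0], [1, -0.375, -0.2313, 0, 0], [1, -0.375, -0.2313, 0, 0], [1, -0.375, -0.2313, 0, 0], [1, -0.375, -0.2313, 0, 0], [1, -0.375, -0.2313, 0, 0]],
  ],
)

```text
t: 7.13
eef_pos: [367.3, 299.3, 247.9]
eef_rot: [3.14, 0.001, -0.0]
force: [-0.6, -0.6, -0.2]
gripper_width: 0.997
grip_force: 0.0
```

```bash
python3 - <<'E'
from h import *
im,c,M=shot("wrist","w4");print(observe()['eef_pos'],observe()['eef_rot'])
hsv=cv2.cvtColor(im,cv2.COLOR_RGB2HSV)
m=((hsv[...,0]<6)|(hsv[...,0]>174))&(hsv[...,1]>180)&(hsv[...,2]>60)
for k in blobs(m,500):
    print(cv2.boundingRect(k),fit(c,M,k,3))
    w=ray(c,M,k.reshape(-1,2),3)[:,:2];w16=ray(c,M,k.reshape(-1,2),16)[:,:2]
    lo=w16[w16[:,0]<w16[:,0].min()+70]; print(fit(c,M,k.reshape(-1,2)[w16[:,0]<w16[:,0].min()+60],16))
E
```

```text
[367.81997985 299.14956103 248.13380783] [ 3.14061403e+00  6.59551765e-04 -1.23439700e-03]
(279, 114, 63, 166) [373.384, 313.346, 154.445, 54.079, -0.115]
[329.135, 303.954, 59.536, 18.267, 0.028]
```

View pics/w4.png

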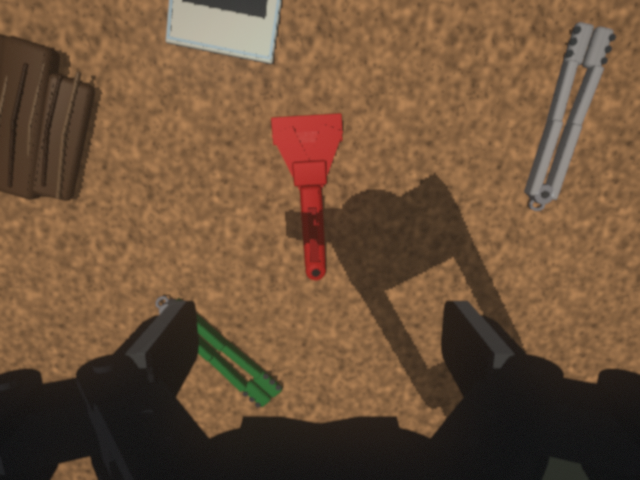

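The scraper's handle end is at (316,278) and its blade edge runs from (273,118) to (342,114). The silver tongs' ring is at (536,205) and their jaws end near (591,28).

```bash
python3 - <<'E'
from h import *
c,M=cam("wrist",observe())
a=ray(c,M,[(316,279)],12)[0];b=ray(c,M,ary:=[(273,119),(342,113)],3)
print(a.round(1),b.round(1),np.hypot(*(b[0]-b[1])[:2]))
bm=b.mean(0);u=(bm-a)[:2];L=np.hypot(*u);yaw=np.arctan2(u[1],u[0]);o=a[:2]+u/L*55
print(L,yaw,o, bm[:2]-u/L*95);x,y=o;go(x,y,20,yaw)
t=ray(c,M,[(536,207),(573,26),(612,33)],8);print('tongs',t.round(1).tolist())
E
```

```text
[298.4 302.2  12. ] [[443.9 339.6   3. ]
 [449.  279.3   3. ]] 60.54160327483965
148.19444566825567 0.049077997798116405 [353.37374292 304.86381744] [351.57036262 304.77524001]
shift [-14.3  -5.9 228.1] turn -0.05 yaw now -0.001
tongs [[366.8, 101.1, 8.0], [516.8, 91.6, 8.0], [511.6, 58.7, 8.0]]
```

Converted, 229 mm / 800 = 0.2863, 215 mm / 800 = 0.2688, -0.065 rad / 3.1416 = -0.0207.

Emit:
move_tool(
  ticks=[
    [[1, -0.0188, -0.0075, 0.05, -0.0207], [1, -0.0188, -0.0075, 0.1, -0.0207], [1, -0.0188, -0.0075, 0.15, -0.0207], [1, -0.0188, -0.0075, 0.2, -0.0207], [1, -0.0188, -0.0075, 0.2438, -0.0207], [1, -0.0188, -0.0075, 0.2688, -0.0207], [1, -0.0188, -0.0075, 0.2863, -0.0207], [1, -0.0188, -0.0075, 0.2863, -0.0207], [0, -0.0188, -0.0075, 0.2863, -0.0207], [0, -0.0188, -0.0075, 0.2863, -0.0207], [0, -0.0188, -0.0075, 0.2863, -0.0207], [0, -0.0188, -0.0075, 0.2863, -0.0207]],
  ],
  grip_n=40,
)

```text
t: 8.18
eef_pos: [353.6, 306.4, 21.2]
eef_rot: [-3.14, -0.003, 0.064]
force: [-0.3, -0.3, 0.3]
gripper_width: 0.453
grip_force: 0.0
```

Emit:
move_tool(
  ticks=[
    [[0, 0, 0, 0, 0], [0, 0, 0, 0, 0], [0, 0, 0, 0, 0], [0, 0, 0, 0, 0], [0, 0, 0, 0, 0], [0, 0, 0, 0, 0], [0, 0, 0, 0, 0]],
  ],
)

```text
t: 8.77
eef_pos: [353.2, 306.5, 21.0]
eef_rot: [-3.141, -0.002, 0.065]
force: [0.2, -0.7, 7.0]
gripper_width: 0.217
grip_force: 40.9
```

Emit:
move_tool(
  ticks=[
    [[0, 0, 0, -0.025, 0], [0, 0, 0, -0.075, 0], [0, 0, 0, -0.1, 0], [0, 0, 0, -0.1, 0]],
  ],
)

```text
t: 9.1
eef_pos: [355.5, 308.0, 104.6]
eef_rot: [-3.137, -0.009, 0.065]
force: [0.6, 1.1, 0.2]
gripper_width: 0.221
grip_force: 40.1
```

```bash
python3 - <<'E'
from h import *
im,c,M=shot("wrist","w5")
go(643,-130.5,100,0.198)
E
```

```text
shift [259.8 455.5   2.6] turn -0.133 yaw now 0.065
```

View pics/w5.png

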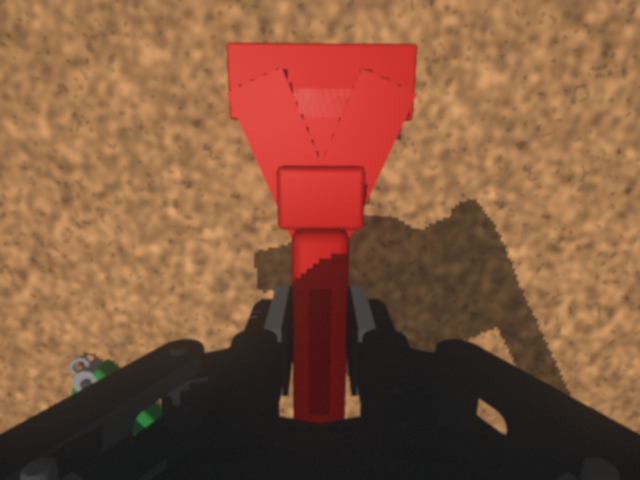

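The scraper is gripped straight, with its blade edge at row 43 and columns 228 to 416.

Converted, 420 mm / 800 = 0.525, 105 mm / 800 = 0.1313, -0.133 rad / 3.1416 = -0.0423.

```bash
python3 - <<'E'
from h import *
o=observe();c,M=cam("wrist",o);R=Ro.from_euler('xyz',o['eef_rot']).as_matrix()
print(((ray(c,M,[(228,43),(416,43)],o['eef_pos'][2]-21+4)-o['eef_pos'])@R).round(1))
E
```

```text
[[ 93.7 -29.8  17.6]
 [ 93.7  31.1  17.5]]
```

Emit:
move_tool(
  ticks=[
    [[0, 0.025, 0.0438, 0, -0.0095], [0, 0.05, 0.0875, 0, -0.0191], [0, 0.075, 0.1313, 0, -0.0318], [0, 0.1, 0.175, 0, -0.0423], [0, 0.125, 0.2188, 0, -0.0423], [0, 0.15, 0.2625, 0, -0.0423], [0, 0.175, 0.3063, 0, -0.0423], [0, 0.2, 0.35, 0, -0.0423], [0, 0.225, 0.3938, 0, -0.0423], [0, 0.25, 0.4375, 0, -0.0423], [0, 0.275, 0.4813, 0, -0.0423], [0, 0.3, 0.525, 0, -0.0423]],
  ],
)

```text
t: 10.15
eef_pos: [617.9, -99.1, 97.1]
eef_rot: [-3.139, 0.004, 0.198]
force: [0.8, 0.1, -0.6]
gripper_width: 0.22
grip_force: 40.1
```

Emit:
move_tool(
  ticks=[
    [[0, 0.0275, 0.0413, 0, 0], [0, 0.0275, 0.0413, 0, 0], [0, 0.0275, 0.0413, 0, 0]],
  ],
)

```text
t: 10.4
eef_pos: [646.4, -127.4, 96.9]
eef_rot: [-3.14, 0.003, 0.195]
force: [-1.2, 0.9, -1.0]
gripper_width: 0.223
grip_force: 40.1
```

```bash
python3 - <<'E'
from h import *
im,c,M=shot("wrist","w6")
print(observe()['eef_pos'],observe()['eef_rot']);go(643,-130.5,26,0.198)
E
```

```text
[ 645.37647115 -125.74930342   96.91171889] [-3.13879609  0.00421192  0.19655696]
shift [-3.   4.4 70.9] turn -0.001 yaw now 0.197
```

View pics/w6.png

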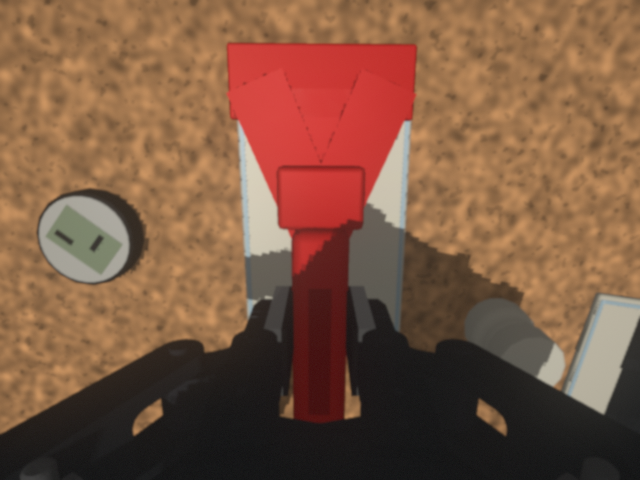

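Converted, 72 mm / 800 = 0.09, 71.5 mm / 800 = 0.0894.

Emit:
move_tool(
  ticks=[
    [[0, -0.0025, 0.005, 0.025, 0], [0, -0.0025, 0.005, 0.05, 0], [0, -0.0025, 0.005, 0.065, 0], [0, -0.0025, 0.005, 0.075, 0], [0, -0.0025, 0.005, 0.0825, 0], [0, -0.0025, 0.005, 0.0875, 0], [0, -0.0025, 0.005, 0.0888, 0], [0, -0.0025, 0.005, 0.0894, 0], [0, -0.0025, 0.005, 0.09, 0], [0, -0.0025, 0.005, 0.09, 0]],
  ],
)

```text
t: 11.28
eef_pos: [646.4, -130.3, 28.7]
eef_rot: [3.141, -0.001, 0.198]
force: [-0.5, 0.4, -0.9]
gripper_width: 0.221
grip_force: 40.1
```

Converted, 3 mm / 800 = 0.0038, -2 mm / 800 = -0.0025.

Emit:
move_tool(
  ticks=[
    [[0, -0.0025, 0, 0.0013, 0], [0, -0.0025, 0, 0.0025, 0], [0, -0.0025, 0, 0.0038, 0], [0, -0.0025, 0, 0.0038, 0]],
  ],
)

```text
t: 11.62
eef_pos: [643.9, -130.7, 26.1]
eef_rot: [3.141, 0.0, 0.198]
force: [-3.2, 0.1, 5.7]
gripper_width: 0.22
grip_force: 40.8
```

Converted, -222 mm / 800 = -0.2775, -130 mm / 800 = -0.1625.

Emit:
move_tool(
  ticks=[
    [[0.5, 0, 0, 0, 0], [1, 0, 0, 0, 0], [1, 0, 0, 0, 0], [1, 0, 0, 0, 0], [1, 0, 0, 0, 0], [1, 0, 0, -0.0125, 0], [1, 0, 0, -0.0625, 0], [1, 0, 0, -0.1125, 0], [1, 0, 0, -0.1625, 0], [1, 0, 0, -0.2125, 0], [1, 0, 0, -0.2625, 0], [1, 0, 0, -0.2775, 0]],
  ],
)

```text
t: 12.62
eef_pos: [647.3, -131.6, 256.7]
eef_rot: [3.134, -0.013, 0.198]
force: [1.0, -0.4, 2.5]
gripper_width: 0.999
grip_force: 0.0
```

Emit:
move_tool(
  ticks=[
    [[1, -0.025, -0.04, 0, 0.0318], [1, -0.1975, -0.3138, 0, 0.1114], [1, -0.1975, -0.3138, 0, 0.1114], [1, -0.1975, -0.3138, 0, 0.1114], [1, -0.1975, -0.3138, 0, 0.1114], [1, -0.1975, -0.3138, 0, 0.1114], [1, -0.1975, -0.3138, 0, 0.1114], [1, -0.1975, -0.3138, 0, 0.1114], [1, -0.1975, -0.3138, 0, 0.1114], [1, -0.1975, -0.3138, 0, 0.1114], [1, -0.1975, -0.3138, 0, 0.1114]],
  ],
)

```text
t: 13.53
eef_pos: [440.8, 83.8, 247.3]
eef_rot: [3.141, -0.002, -0.153]
force: [0.1, -0.6, -0.2]
gripper_width: 0.998
grip_force: 0.0
```

```bash
python3 - <<'E'
from h import *
im,c,M=shot("wrist","w7")
E
```

```text
(no output)
```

View pics/w7.png

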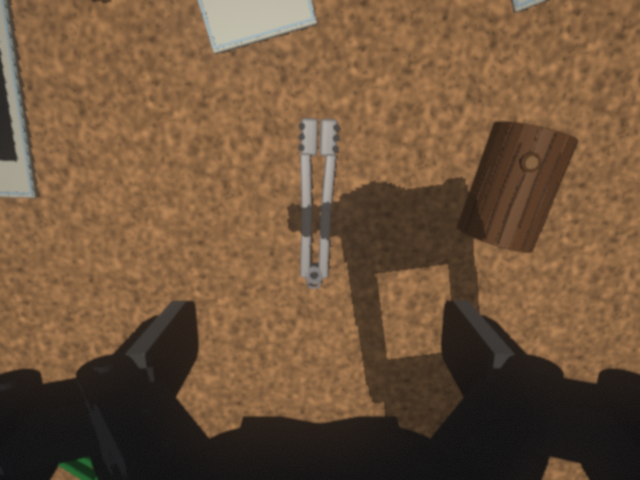

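The tongs' ring end is at (314,287) and their jaw corners at (301,120) and (339,121). The log outline runs from (494,122)-(577,139) to (459,228)-(533,250).

```bash
python3 - <<'E'
from h import *
c,M=cam("wrist",observe())
a=ray(c,M,[(314,287)],4)[0];b=ray(c,M,[(301,120),(339,121)],12);bm=b.mean(0)
u=(bm-a)[:2];L=np.hypot(*u);yaw=np.arctan2(u[1],u[0]);x,y=bm[:2]-u/L*95
print(L,np.hypot(*(b[0]-b[1])[:2]),yaw,x,y,a[:2]+u/L*62);go(x,y,18,yaw)
l=ray(c,M,[(494,122),(577,139),(459,228),(533,250)],20);print(l.round(0).tolist())
E
```

```text
154.926217527426 32.42647653082323 -0.1891955395726865 421.69019703761916 89.72580606106371 [423.72697462  89.33579218]
shift [-20.2  -3.2 229.1] turn 0.036 yaw now -0.154
[[492.0, -72.0, 20.0], [467.0, -140.0, 20.0], [405.0, -37.0, 20.0], [374.0, -102.0, 20.0]]
```

Converted, 227 mm / 800 = 0.2838, 215 mm / 800 = 0.2688, 0.035 rad / 3.1416 = 0.0111.

Emit:
move_tool(
  ticks=[
    [[1, -0.025, -0.0038, 0.05, 0.0111], [1, -0.025, -0.0038, 0.1, 0.0111], [1, -0.025, -0.0038, 0.15, 0.0111], [1, -0.025, -0.0038, 0.2, 0.0111], [1, -0.025, -0.0038, 0.2438, 0.0111], [1, -0.025, -0.0038, 0.2688, 0.0111], [1, -0.025, -0.0038, 0.2838, 0.0111], [1, -0.025, -0.0038, 0.2838, 0.0111], [0, -0.025, -0.0038, 0.2838, 0.0111], [0, -0.025, -0.0038, 0.2838, 0.0111], [0, -0.025, -0.0038, 0.2838, 0.0111], [0, -0.025, -0.0038, 0.2838, 0.0111]],
  ],
  grip_n=45,
)

```text
t: 14.58
eef_pos: [421.7, 90.4, 21.0]
eef_rot: [-3.141, -0.003, -0.188]
force: [0.1, -0.1, -0.3]
gripper_width: 0.456
grip_force: 0.0
```

Emit:
move_tool(
  ticks=[
    [[0, 0, 0, 0, 0], [0, 0, 0, 0, 0], [0, 0, 0, 0, 0], [0, 0, 0, 0, 0], [0, 0, 0, 0, 0], [0, 0, 0, 0, 0], [0, 0, 0, 0, 0]],
  ],
)

```text
t: 15.17
eef_pos: [421.6, 90.6, 21.1]
eef_rot: [-3.141, -0.003, -0.187]
force: [-0.1, -0.2, 5.5]
gripper_width: 0.29
grip_force: 45.3
```

Emit:
move_tool(
  ticks=[
    [[0, 0, 0, -0.025, 0], [0, 0, 0, -0.075, 0], [0, 0, 0, -0.1063, 0], [0, 0, 0, -0.1063, 0], [0, 0, 0, -0.1063, 0]],
  ],
)

```text
t: 15.58
eef_pos: [421.6, 90.7, 106.4]
eef_rot: [-3.141, -0.004, -0.187]
force: [-0.8, -0.8, -1.6]
gripper_width: 0.288
grip_force: 44.6
```

```bash
python3 - <<'E'
from h import *
im,c,M=shot("wrist","w8")
go(551.6,-339.2,105,0.045)
E
```

```text
shift [ 2.093e+02  3.979e+02 -1.000e-01] turn -0.232 yaw now -0.187
```

View pics/w8.png

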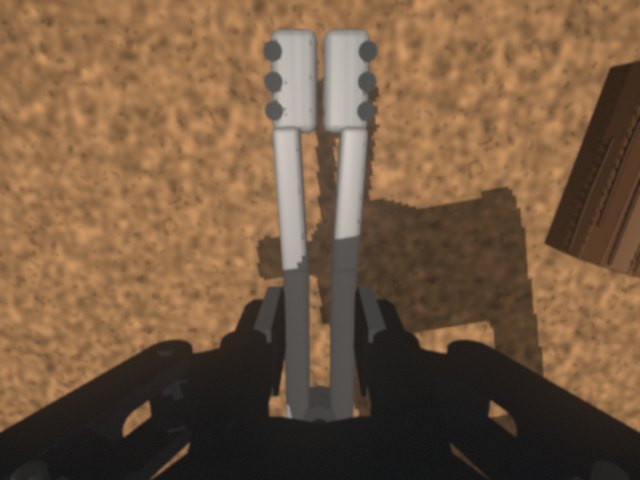

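The tongs are gripped straight, with the jaw end at row 30, columns 273 to 369.

Converted, 390 mm / 800 = 0.4875, 372 mm / 800 = 0.465, -0.232 rad / 3.1416 = -0.0738.

```bash
python3 - <<'E'
from h import *
o=observe();c,M=cam("wrist",o);R=Ro.from_euler('xyz',o['eef_rot']).as_matrix()
print(((ray(c,M,[(273,30),(369,30)],o['eef_pos'][2]-21+14)-o['eef_pos'])@R).round(1))
E
```

```text
[[ 95.1 -14.2   7. ]
 [ 95.2  14.4   7. ]]
```

Emit:
move_tool(
  ticks=[
    [[0, 0.0225, 0.0425, -0.0063, -0.0159], [0, 0.045, 0.085, -0.0125, -0.0318], [0, 0.0675, 0.1275, -0.0125, -0.0477], [0, 0.09, 0.17, -0.0125, -0.0637], [0, 0.1125, 0.2125, -0.0125, -0.0738], [0, 0.135, 0.255, -0.0125, -0.0738], [0, 0.1575, 0.2975, -0.0125, -0.0738], [0, 0.18, 0.34, -0.0125, -0.0738], [0, 0.2025, 0.3825, -0.0125, -0.0738], [0, 0.225, 0.425, -0.0125, -0.0738], [0, 0.245, 0.465, -0.0125, -0.0738], [0, 0.2575, 0.4875, -0.0125, -0.0738]],
  ],
)

```text
t: 16.63
eef_pos: [549.1, -334.1, 111.8]
eef_rot: [-3.14, 0.003, 0.042]
force: [-0.5, 0.2, -1.0]
gripper_width: 0.288
grip_force: 44.7
```

Emit:
move_tool(
  ticks=[
    [[0, 0.0013, 0.0075, 0, 0], [0, 0.0013, 0.0075, 0, 0], [0, 0.0013, 0.0075, 0, 0]],
  ],
)

```text
t: 16.88
eef_pos: [549.9, -335.2, 112.4]
eef_rot: [-3.138, 0.004, 0.045]
force: [-0.1, 0.4, -1.5]
gripper_width: 0.286
grip_force: 44.7
```

```bash
python3 - <<'E'
from h import *
im,c,M=shot("wrist","w9")
print(observe()['eef_pos'],observe()['eef_rot']);go(551.6,-339.2,26,0.045)
E
```

```text
[ 550.04853578 -334.6471273   112.8025709 ] [-3.13808088  0.00319371  0.04551472]
shift [ 1.6  4.9 86.8] turn 0.001 yaw now 0.046
```

Converted, 85 mm / 800 = 0.1063, 83 mm / 800 = 0.1038.

Emit:
move_tool(
  ticks=[
    [[0, 0.0025, 0.0038, 0.0313, 0], [0, 0.0025, 0.0038, 0.0563, 0], [0, 0.0025, 0.0038, 0.075, 0], [0, 0.0025, 0.0038, 0.0875, 0], [0, 0.0025, 0.0038, 0.0975, 0], [0, 0.0025, 0.0038, 0.1038, 0], [0, 0.0025, 0.0038, 0.1063, 0], [0, 0.0025, 0.0038, 0.1063, 0], [0, 0.0025, 0.0038, 0.1063, 0]],
  ],
)

```text
t: 17.68
eef_pos: [554.1, -340.1, 30.7]
eef_rot: [3.141, -0.001, 0.045]
force: [-0.1, -0.3, -1.2]
gripper_width: 0.293
grip_force: 44.7
```

Converted, 5 mm / 800 = 0.0063, 4 mm / 800 = 0.005.

Emit:
move_tool(
  ticks=[
    [[0, -0.0025, -0.0013, 0.0025, 0], [0, -0.0025, -0.0013, 0.0038, 0], [0, -0.0025, -0.0013, 0.005, 0], [0, -0.0025, -0.0013, 0.0063, 0], [0, -0.0025, -0.0013, 0.0063, 0]],
  ],
)

```text
t: 18.1
eef_pos: [551.5, -339.0, 26.1]
eef_rot: [3.142, 0.0, 0.045]
force: [-3.0, 1.5, 5.4]
gripper_width: 0.29
grip_force: 45.5
```

Converted, -222 mm / 800 = -0.2775, -210 mm / 800 = -0.2625.

Emit:
move_tool(
  ticks=[
    [[0.5, 0, 0, 0, 0], [1, 0, 0, 0, 0], [1, 0, 0, 0, 0], [1, 0, 0, 0, 0], [1, 0, 0, 0, 0], [1, 0, 0, -0.0125, 0], [1, 0, 0, -0.0625, 0], [1, 0, 0, -0.1125, 0], [1, 0, 0, -0.1625, 0], [1, 0, 0, -0.2125, 0], [1, 0, 0, -0.2625, 0], [1, 0, 0, -0.2775, 0]],
  ],
)

```text
t: 19.1
eef_pos: [554.4, -341.1, 256.6]
eef_rot: [3.132, -0.011, 0.045]
force: [0.8, -0.8, 1.4]
gripper_width: 1.003
grip_force: 0.0
```

Emit:
move_tool(
  ticks=[
    [[1, -0.0125, -0.0313, 0, 0.0318], [1, -0.1263, -0.32, 0, 0.1401], [1, -0.1263, -0.32, 0, 0.1401], [1, -0.1263, -0.32, 0, 0.1401], [1, -0.1263, -0.32, 0, 0.1401], [1, -0.1263, -0.32, 0, 0.1401], [1, -0.1263, -0.32, 0, 0.1401], [1, -0.1263, -0.32, 0, 0.1401], [1, -0.1263, -0.32, 0, 0.1401], [1, -0.1263, -0.32, 0, 0.1401], [1, -0.1263, -0.32, 0, 0.1401]],
  ],
)

```text
t: 20.02
eef_pos: [439.8, -88.7, 247.2]
eef_rot: [3.141, -0.001, -0.396]
force: [-0.2, -0.1, -0.6]
gripper_width: 0.998
grip_force: 0.0
```

```bash
python3 - <<'E'
from h import *
im,c,M=shot("wrist","w10")
E
```

```text
(no output)
```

View pics/w10.png

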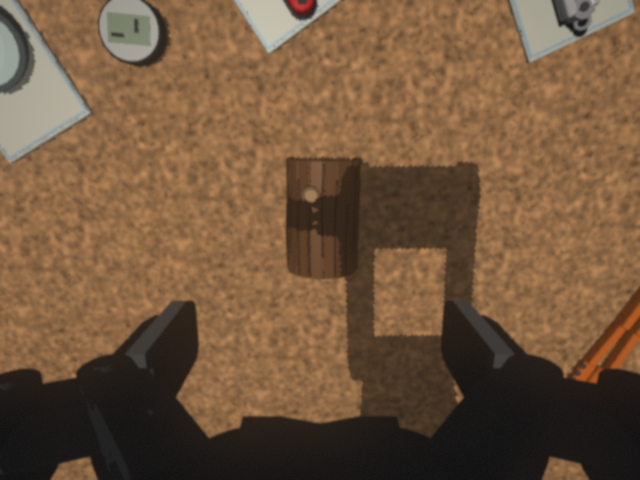

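The log is square to the tool. Its sides are at columns 287 and 360, its far end at row 158, and its near ridge end at row 277.

```bash
python3 - <<'E'
from h import *
o=observe();c,M=cam("wrist",o);R=Ro.from_euler('xyz',o['eef_rot']).as_matrix()
f=lambda p,z:((ray(c,M,p,z)-o['eef_pos'])@R).round(1).tolist()
print(f([(287,200),(360.5,200),(287,262),(357.5,262)],15),f([(324,158)],2),f([(324,158)],46),f([(322,277)],46))
E
```

```text
[[6.7, -29.2, 232.1], [6.8, 36.1, 232.1], [-51.2, -30.3, 232.1], [-51.1, 34.9, 232.1]] [[42.6, 3.7, 245.2]] [[45.4, 3.2, 201.2]] [[-54.4, 1.9, 201.1]]
```

Converted, 235 mm / 800 = 0.2938, 228 mm / 800 = 0.285, 0.01 rad / 3.1416 = 0.0032.

Emit:
move_tool(
  ticks=[
    [[1, -0.0063, 0.0038, 0.05, 0.0032], [1, -0.0063, 0.0038, 0.1, 0.0032], [1, -0.0063, 0.0038, 0.15, 0.0032], [1, -0.0063, 0.0038, 0.2, 0.0032], [1, -0.0063, 0.0038, 0.2438, 0.0032], [1, -0.0063, 0.0038, 0.2688, 0.0032], [1, -0.0063, 0.0038, 0.285, 0.0032], [1, -0.0063, 0.0038, 0.2938, 0.0032], [1, -0.0063, 0.0038, 0.2938, 0.0032], [1, -0.0063, 0.0038, 0.2938, 0.0032]],
  ],
)

```text
t: 20.9
eef_pos: [433.9, -89.3, 11.9]
eef_rot: [3.142, -0.0, -0.406]
force: [0.1, 0.7, -0.6]
gripper_width: 0.996
grip_force: 0.0
```

Emit:
move_tool(
  ticks=[
    [[0, 0, 0, 0, 0], [0, 0, 0, 0, 0], [0, 0, 0, 0, 0], [0, 0, 0, 0, 0], [0, 0, 0, 0, 0], [0, 0, 0, 0, 0], [0, 0, 0, 0, 0]],
  ],
  grip_n=50,
)

```text
t: 21.48
eef_pos: [434.8, -89.3, 13.4]
eef_rot: [3.141, -0.004, -0.405]
force: [-0.9, -1.4, 6.2]
gripper_width: 0.734
grip_force: 55.9
```

Converted, -95 mm / 800 = -0.1188, -85 mm / 800 = -0.1063.

Emit:
move_tool(
  ticks=[
    [[0, 0, 0, -0.0188, 0], [0, 0, 0, -0.0625, 0], [0, 0, 0, -0.1063, 0], [0, 0, 0, -0.1188, 0], [0, 0, 0, -0.1188, 0]],
  ],
)

```text
t: 21.9
eef_pos: [436.2, -89.6, 110.4]
eef_rot: [-3.141, -0.009, -0.405]
force: [1.7, -0.3, -1.3]
gripper_width: 0.737
grip_force: 55.9
```

```bash
python3 - <<'E'
from h import *
im,c,M=shot("wrist","w11")
print(observe()['grip_force']);go(579.7,366.8,110,-.183)
E
```

```text
55.893791634589434
shift [ -46. -476.   -2.] turn -0.222 yaw now -0.405
```

View pics/w11.png

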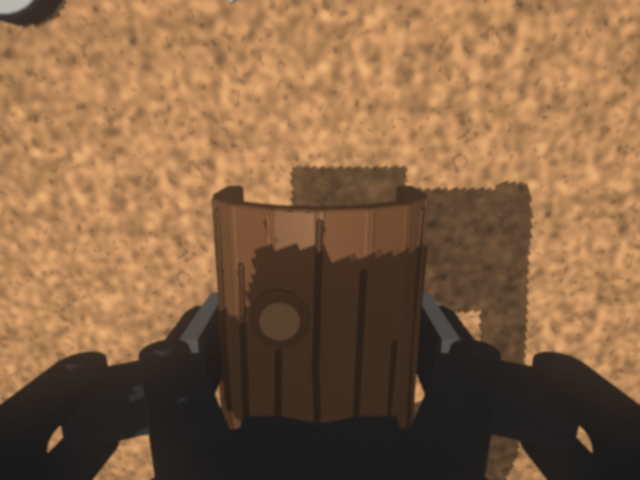

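The log is held level, with its far ridge edge at row 206, column 319.

The rows are not in the units I measure in: shifts go in shares of 800 mm and turns go in shares of pi rad. I convert before sending: -460 mm / 800 = -0.575, -430 mm / 800 = -0.5375, -0.222 rad / 3.1416 = -0.0707.

```bash
python3 - <<'E'
from h import *
o=observe();c,M=cam("wrist",o);R=Ro.from_euler('xyz',o['eef_rot']).as_matrix()
print(((ray(c,M,[(319,206)],o['eef_pos'][2]-13+46)-o['eef_pos'])@R).round(1),((ray(c,M,[(213,203),(426,203)],o['eef_pos'][2]-13+18)-o['eef_pos'])@R).round(1))
E
```

```text
[[ 49.1  -0.6 -32.8]] [[ 44.9 -32.6  -4.8]
 [ 45.   31.7  -4.8]]
```

Emit:
move_tool(
  ticks=[
    [[0, -0.0038, -0.0375, 0, -0.0095], [0, -0.0075, -0.0875, 0, -0.0191], [0, -0.0125, -0.1375, 0, -0.0318], [0, -0.0175, -0.1875, 0, -0.0414], [0, -0.0225, -0.2375, 0, -0.0509], [0, -0.0275, -0.2875, 0, -0.0605], [0, -0.0325, -0.3375, 0, -0.0707], [0, -0.0375, -0.3875, 0, -0.0707], [0, -0.0425, -0.4375, 0, -0.0707], [0, -0.0475, -0.4875, 0, -0.0707], [0, -0.0525, -0.5375, 0, -0.0707], [0, -0.0563, -0.575, 0, -0.0707]],
  ],
)

```text
t: 22.95
eef_pos: [571.6, 354.5, 102.9]
eef_rot: [3.14, 0.004, -0.182]
force: [0.2, -0.5, -1.3]
gripper_width: 0.737
grip_force: 55.9
```

Emit:
move_tool(
  ticks=[
    [[0, -0.0013, -0.01, 0, 0], [0, -0.0013, -0.015, 0, 0], [0, -0.0013, -0.0175, 0, 0], [0, -0.0013, -0.0175, 0, 0]],
  ],
)

```text
t: 23.28
eef_pos: [573.6, 364.6, 104.8]
eef_rot: [3.139, 0.003, -0.184]
force: [-0.2, -0.6, -0.9]
gripper_width: 0.736
grip_force: 55.9
```

```bash
python3 - <<'E'
from h import *
im,c,M=shot("wrist","w12")
print(observe()['eef_pos'],observe()['eef_rot']);go(579.7,366.8,20,-.183)
E
```

```text
[573.95684409 364.28522818 105.3901618 ] [ 3.13945963e+00  2.17081553e-03 -1.84266283e-01]
shift [ 5.4 -3.7 85.4] turn -0.001 yaw now -0.184
```

View pics/w12.png

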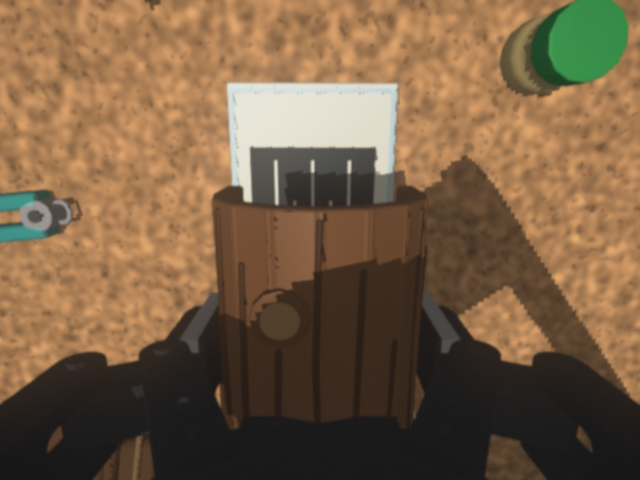

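The log lines up with its tile, whose far edge runs from (229,85) to (397,85). The neighbouring turquoise tongs ring at (65,212) and the bark piece at (125,460) are clear of the fingers.

Converted, 82 mm / 800 = 0.1025, 80 mm / 800 = 0.1.

```bash
python3 - <<'E'
from h import *
o=observe();c,M=cam("wrist",o);R=Ro.from_euler('xyz',o['eef_rot']).as_matrix()
print(((ray(c,M,[(229,85),(397,85)],5)-o['eef_pos'])@R).round(1))
E
```

```text
[[ 89.2 -47.6 100.1]
 [ 89.4  40.2 100.3]]
```

Emit:
move_tool(
  ticks=[
    [[0, 0.005, -0.0038, 0.025, 0], [0, 0.005, -0.0038, 0.05, 0], [0, 0.005, -0.0038, 0.0688, 0], [0, 0.005, -0.0038, 0.0813, 0], [0, 0.005, -0.0038, 0.09, 0], [0, 0.005, -0.0038, 0.0963, 0], [0, 0.005, -0.0038, 0.1, 0], [0, 0.005, -0.0038, 0.1025, 0], [0, 0.005, -0.0038, 0.1025, 0]],
  ],
)

```text
t: 24.08
eef_pos: [579.6, 368.3, 25.1]
eef_rot: [-3.141, -0.001, -0.183]
force: [-0.2, -0.1, -0.8]
gripper_width: 0.738
grip_force: 55.9
```

Converted, 7 mm / 800 = 0.0088, 6 mm / 800 = 0.0075.

Emit:
move_tool(
  ticks=[
    [[0, 0.0013, 0.0013, 0.0025, 0], [0, 0.0013, 0.0013, 0.005, 0], [0, 0.0013, 0.0013, 0.0063, 0], [0, 0.0013, 0.0013, 0.0075, 0], [0, 0.0013, 0.0013, 0.0088, 0], [0, 0.0013, 0.0013, 0.0088, 0]],
  ],
)

```text
t: 24.58
eef_pos: [580.2, 367.1, 18.5]
eef_rot: [3.142, -0.0, -0.183]
force: [-2.4, -1.0, 3.0]
gripper_width: 0.738
grip_force: 56.4
```

Contact. Release, lift, and move towards (460,150) high, so that the scene camera gets a clear view.

Converted, -230 mm / 800 = -0.2875, -210 mm / 800 = -0.2625.

Emit:
move_tool(
  ticks=[
    [[0.85, 0, 0, 0, 0], [1, 0, 0, 0, 0], [1, 0, 0, 0, 0], [1, 0, 0, 0, 0], [1, 0, 0, -0.0125, 0], [1, 0, 0, -0.0625, 0], [1, 0, 0, -0.1125, 0], [1, 0, 0, -0.1625, 0], [1, 0, 0, -0.2125, 0], [1, 0, 0, -0.2625, 0], [1, 0, 0, -0.2875, 0], [1, 0, 0, -0.2875, 0]],
  ],
)

```text
t: 25.58
eef_pos: [583.6, 368.7, 257.8]
eef_rot: [-3.132, -0.013, -0.183]
force: [0.7, 0.0, 0.9]
gripper_width: 0.999
grip_force: 0.0
```

Emit:
move_tool(
  ticks=[
    [[1, -0.25, 0.25, 0, 0], [1, -0.25, 0.25, 0, 0], [1, -0.25, 0.25, 0, 0], [1, -0.25, 0.25, 0, 0], [1, -0.25, 0.25, 0, 0], [1, -0.25, 0.25, 0, 0], [1, -0.25, 0.25, 0, 0], [1, -0.25, 0.25, 0, 0], [1, -0.25, 0.25, 0, 0], [1, -0.25, 0.25, 0, 0]],
  ],
)

```text
t: 26.42
eef_pos: [347.7, 207.0, 248.2]
eef_rot: [-3.14, -0.002, -0.183]
force: [0.6, 0.5, 0.6]
gripper_width: 1.002
grip_force: 0.0
```

```bash
python3 - <<'E'
from h import *
im,c,M=shot("scene","s2")
cv2.imwrite("pics/s2c.png",cv2.resize(im[200:400,80:480],None,fx=2,fy=2,interpolation=cv2.INTER_CUBIC)[...,::-1])
hsv=cv2.cvtColor(im,cv2.COLOR_RGB2HSV);h,s,v=[hsv[...,i] for i in range(3)]
for k in blobs((h<6)&(s>200)&(v>120),150): print('red',fit(c,M,k,8))
E
```

```text
red [659.367, -128.971, 156.903, 61.731, 0.207]
```

View pics/s2c.png

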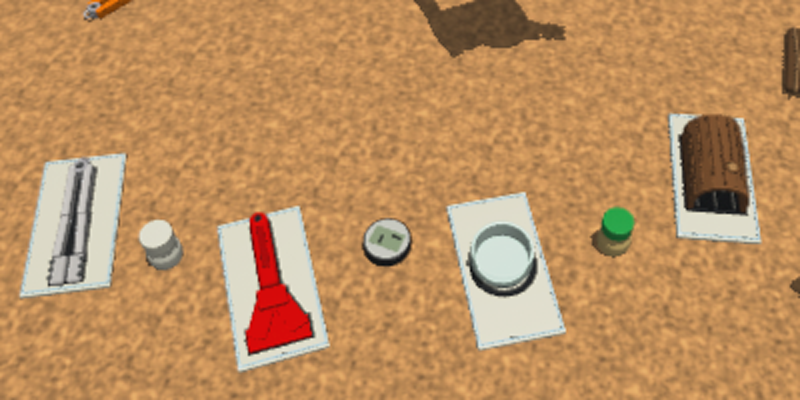

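All four items are on their tiles and both tubs are in place. One last number check on the dish, from the scene image, before handing in.

```bash
python3 - <<'E'
from h import *
im=cv2.imread("pics/s2.png")[...,::-1];c,M=cam("scene")
# rim extremes in the crop (px/2 + offset)
p=np.array([(469,250),(536,250),(502,222)])/2+[80,200]
print(ray(c,M,p,33).round(1).tolist())
hsv=cv2.cvtColor(np.ascontiguousarray(im),cv2.COLOR_RGB2HSV)
m=(hsv[...,0]>60)&(hsv[...,0]<110)&(hsv[...,1]>8)&(hsv[...,2]>100);q=np.zeros_like(m);q[305:347,310:352]=m[305:347,310:352]
for k in blobs(q,100):print(cv2.boundingRect(k),cv2.minEnclosingCircle(ray(c,M,k.reshape(-1,2),33)[:,:2].astype(np.float32)))
E
```

```text
[[665.6, 81.1, 33.0], [672.3, 149.7, 33.0], [635.9, 118.9, 33.0]]
(315, 311, 32, 32) ((671.2546997070312, 113.44107055664062), 37.20347595214844)
```

```bash
python3 -c "
from rig import *
print(hand_in())"
```

```text
the job is handed in; nothing more can be done
None
```

I placed the scraper, tongs, half-log and dish on their own outlined tiles, setting the ceramic and glass down gently, and handed the job in at about 26 s; the final picture shows both tubs in place, but the hand-in call returned no verdict.

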